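# Pin the gate bar of a meter trough

## Task

Close the red gate bar of the galvanised meter trough: swing it in until its steel eye is home against the back of the yellow yoke, feeling for the stop because the eye end is set a little differently on every bar. Then take the clevis pin from its blue block and pass it down through both yoke ears and the eye between them until its collar sits on the upper ear, and let go. Be gentle with the bar, the yoke and the pin (push lightly, never force them), and leave the spare meter, the jar and the screwdriver where they are.

Things in the scene. Friction and masses are not known exactly. Their poses are not given: they have to be found in the camera images.
- rig: Fixed galvanised trough, 240 wide, 85 high, reaching 280 back along its +x, with the gate across its robot-side end. Origin on the table under the middle of the closed bar; x into the trough, y along the bar from yoke to hinge, z up. Yoke hole axis at y -100, hinge axis at y +100, both x 0. Nothing stands on its robot side (-x) but the bar. Over 20 N on any part bends it: a failure.
- yoke (a point): Centre of the hole at the top face of the yellow yoke's upper ear, 85 above the table; axes as rig. Ears 36 x 36, 8 thick, tops at heights 85 and 63, holes upright, 14.4 diameter, in line. The 14 mm gap between the ears is open to the robot and along the bar; behind it (+x) the yoke's web, its face 16 from the hole axis, is the stop for the eye. Free space below.
- pivot (a point): Point on the vertical hinge axis of the gate bar, at the red bar's mid height, 80 above the table; axes as rig. Hinge friction 0.3 N m: the bar stays where it is left. Pushing the bar 105 from this axis takes about 3 N until the eye meets the rigid stop, then the force rises steeply, some 6 N per mm and more: creep, and stop at about 8 N.
- gate (a joint): Swing of the red bar in rad: 0 = square across the trough, positive = free end swung out to the robot side; free from -0.18 to 1.1. The eye is home somewhere between -0.1 and 0.1, differing each time, to be found by feel. Bar 24 wide, 12 thick, heights 74 to 86, from the hinge to 155 out; its last 24 is a crosshead 74 wide.
- pin: Loose steel clevis pin, 0.12 kg (varies by a third), upright in its block. Origin at the centre of its lower end, z up along it. Shank 12 diameter, 46 long, its lowest 8 tapered to 10; collar 26 diameter from 46 to 51; orange square grip 16 x 16 from 51 to 83, sides along x and y. Fully in, the collar rests on the upper ear, the lower end 46 below yoke.
- pin_block: Fixed blue block 66 x 66, 50 high, origin under its centre, with a 15 diameter hole down its middle in which the pin stands, collar on the block's top.
- spare_meter: Loose water meter with blue body, brass unions (150 long) and clear box, 74 high, origin under its centre. A bystander.
- seal_jar: Loose amber jar with red cap, 60 diameter, 75 high, origin under its centre. A bystander.
- screwdriver: Loose yellow-handled screwdriver lying on the table. A bystander.
- bar_face (a point): Point on the red bar's robot-side face, 105 from the hinge, height 80: a place to push with shut fingers (the wider crosshead begins 131 out); moves with the bar. Axes: x across the bar (the closing direction), y to the hinge.
- bar_end (a point): Centre of the end of the red crosshead, 155 from the hinge, height 80. Under it is bolted a steel eye plate (heights 66 to 74, eye 28 x 28, neck 22 wide), hole 14.4 diameter, 200 out from the hinge axis, clamped sideways off centre by up to 20 either way, different each time; it does not slip. Its rounded nose is 16 from its hole: when that touches the yoke's web the three holes are in line.

How it is judged (in metres and radians):
On the way, in this order (a step that is already met when the one before it is completed fails the run):
1. the gate bar is swung in until its eye is home in the yoke, before the pin is put in (x of eye_c0 in the frame of yoke above 0.009 m and horizontal distance between pin and yoke above 0.03 m), for 0.2 s.
2. the pin has gone through the upper ear and the eye (horizontal distance between pin and yoke below 0.004 m and z of pin in the frame of yoke below -0.024 m), for 0.1 s.
At the end, for the whole second after the job is handed in: The pin stands upright (within 0.08 rad) and still in the yoke, through both ears and the eye, its lower end within 4 mm of the hole axis and at least 43 mm below the top of the upper ear (collar within 3 mm of the ear); the gate bar is closed, its eye's nose within 4 mm of the yoke's web (horizontal distance between pin and yoke below 0.004 m and z of pin in the frame of yoke below -0.043 m and angle between the z axis of pin and the z axis of yoke, either way round below 0.08 rad and x of eye_c0 in the frame of yoke above 0.009 m and linear speed of pin below 0.02 m/s); the robot touches nothing.
It fails at once if more than 20 N on the trough, gate bar or yoke (contact force between anything else and rig above 20 N).
It fails at once if the spare meter, jar or screwdriver is shifted by more than 25 mm (distance of any of spare_meter, seal_jar, screwdriver from where it was at the start of the episode above 0.025 m).
It also fails if it takes over 72 s, if anything falls off the work surface, if the arm or the gripper's body presses on something with over 40 N, if the wrist force passes 120 N, or if a joint passes its speed limit or range.

## Robot

A 6-joint arm with a two-finger parallel gripper is mounted at the origin on the work surface. World frame = base frame: x ahead of the robot, y to its left, z up, the work surface at z = 0. Lengths are in m, angles in degrees, forces in N, time in s.
With the tool pointing down it reaches from about 0.4 to 0.825 m from the base axis. Payload 7 kg.
Tool frame: the origin (TCP) lies midway between the tips of the shut fingers; the grasp point (between the pads) lies 19 mm behind it (ctrl.hold_point_z is the distance from the TCP to the grasp point, in m); z points along the fingers, y is the line along which they close (so a half turn about z gives the same grasp; the last joint's range is limited). The gripper opens to 88 mm and grips with 3 to 60 N. Pads are 19 mm wide; open, the fingers measure 130 mm over their backs; the gripper's body (78 mm by 193 mm) begins 47 mm behind the grasp point.
Start: joints at [-60.441, 20.546, 0.682, 0, -70.136, -16.507], TCP at [0.152, -0.658, 0.227] pointing down, gripper open.
Joint ranges: [-176.03, 176.03], [-82.01, 121.73], [-58.28, 71.71], [-173.87, 95.51], [-174.79, -0.11], [-173.66, 173.66]. Speed limits (degrees/s): [136.94, 136.94, 172.46, 180, 180, 180].

## Interface

Orientations are given as [roll, pitch, yaw] about the fixed x, y, z axes, in that order (R = Rz(yaw) Ry(pitch) Rx(roll)).
In Python, from plant import ctrl gives the robot as it stands.
- The arm moves only by the tool apply_moves, never from a script. Its argument "deltas" is a list of rows, each an object with "fingers": the finger opening in mm, from 0 to 87.6; "delta_pos": the shift along the tool's x, y, z in mm, a list of three; "angular": the turn, a rotation vector about the tool's x, y, z in degrees, a list of three. A call has 1 to 10 rows; each row is the pose to reach, as a shift and turn from the pose commanded when the call began, along the tool's axes at that moment; what a row does not reach only later rows make up. A row lasts 1/10 s, in which the tool goes at most 50 mm and 8.59 degrees, less where a joint would pass 70% of its speed; a pose out of reach is approached as far as the arm can. A call with a gripper value outside its range is refused whole. The fingers move at their own pace and stop on an object; the grip force is fixed at half the most. Time passes only in rows, so rows that repeat a pose let the fingers close. It gives the time, the measured TCP pose, the force, the opening and the grip force at its end, in the units of the state.
- ctrl.get_obs(): the state, without advancing time (a new reading comes with each control period).
- ctrl.snapshot(name): name is "scene" or "top" or "wrist"; returns the picture (480x640x3 uint8, red, green, blue); there is no depth.
- ctrl.camera_params(name): a dict with "fx", "fy", "cx", "cy" (pixels), "cam_to_world" (4x4, takes a point from camera to world coordinates); the wrist camera has in their place "mount" (4x4, takes a point from camera to tool coordinates, whose origin is the TCP and whose axes are the flange's). Camera axes: x right, y up, looking along -z (the intrinsics and any distortion apply to the point x, -y, -z); pixel columns grow to the right and rows downward; lengths in m; the calibration is good to about 2 mm. The wrist camera is an equidistant fisheye: a pixel r from the principal point sees the ray r / f radians off the axis. A picture is of the moment at which its call begins: read the wrist's pose just before it. camera_params takes no time and is no camera call.
- ctrl.close_job(): hands the job in; it is judged then, once.
The state is a dict: "clock": time; "joint_pos": joint angles; "qvel": joint speeds; "tau": joint torques, N m; "tool_pos": TCP position; "orientation": TCP orientation; "force": force on the tool from outside, world axes, zero at the start; "moment": the same for the moment, N m; "opening": finger opening in m; "gripper_force": force on a finger pad.
Only numpy, scipy, OpenCV 4.12 (cv2) and the standard library are available. Lean on these libraries where they do the work, as an engineer would, in place of code of your own. Each camera call takes 0.05 s, during which the arm holds its last target. There are 200 camera calls.

## Working session

There is one attempt and no reset: what is moved stays moved. The work goes in short steps, Python scripts to look and compute and a tool call to move; the robot and the scene stay as the last step left them, time stands still between calls to the robot, and variables do not carry over. Pictures are saved under pics/ and viewed, at most 10 in all, crops included, and the job is handed in when it is done.

Besides the shell and the picture viewer there is one more tool, called after "Request:" by a JSON object that holds its "op" and its "data". apply_moves: Moves the arm, as the interface text tells. Its arguments: {"type":"object","properties":{"deltas":{"type":"array"}},"required":["deltas"]}

```bash
mkdir -p pics; ls
python3 - <<'E'
from plant import ctrl
import cv2
for n in("scene","top"):
    cv2.imwrite(f"pics/{n}0.png",ctrl.snapshot(n)[:,:,::-1])
    print(n,ctrl.camera_params(n))
print(ctrl.camera_params("wrist"))
print(ctrl.get_obs())
E
```

```text
pics
scene {'fx': 494.2320420019375, 'fy': 494.2320420019375, 'cx': 322.6612686255495, 'cy': 237.88403018253678, 'cam_to_world': array([[ 0.15943923, -0.65188108,  0.74137048,  1.38424536],
       [ 0.98718954,  0.10984054, -0.1157232 , -0.11679234],
       [-0.00599477,  0.750324  ,  0.66104308,  0.8538887 ],
       [ 0.        ,  0.        ,  0.        ,  1.        ]])}
top {'fx': 439.5053272728183, 'fy': 439.5053272728183, 'cx': 323.1953232685066, 'cy': 241.30267274141696, 'cam_to_world': array([[ 1.84431303e-03,  9.81902806e-01, -1.89376550e-01,
         3.36972921e-01],
       [-9.99902082e-01, -8.16219161e-04, -1.39699468e-02,
         1.98705693e-02],
       [-1.38717027e-02,  1.89383771e-01,  9.81805155e-01,
         9.71976539e-01],
       [ 0.00000000e+00,  0.00000000e+00,  0.00000000e+00,
         1.00000000e+00]])}
{'fx': 371.64829954431775, 'fy': 371.64829954431775, 'cx': 319.7464900576003, 'cy': 234.3598064390905, 'mount': array([[-3.88817809e-04,  9.51493421e-01,  3.07668846e-01,
         8.52808721e-02],
       [ 9.99999923e-01,  3.51195004e-04,  1.77652185e-04,
     
[... 169 characters left out ...]
     1.00000000e+00]])}
{'clock': 0.1, 'joint_pos': array([-6.04400607e+01,  2.05893126e+01,  6.39519900e-01, -1.69730083e-02,
       -7.01360853e+01, -1.65045507e+01]), 'qvel': array([-0.12566061, -0.14859396,  0.0380977 ,  0.10230684, -0.06294508,
        0.05231012]), 'tau': array([-1.80111580e-03, -5.84161270e+01,  2.93752635e+01,  7.01556846e+00,
        1.02214603e-02, -5.90056379e-05]), 'tool_pos': array([ 0.15232347, -0.65714475,  0.22570019]), 'orientation': array([ 1.79913127e+02, -9.10030367e-03, -1.66950384e+02]), 'force': array([ 0.65069973, -0.4088013 , -1.51229289]), 'moment': array([-0.01223582, -0.02374998, -0.03521648]), 'gripper_force': 0.0, 'opening': 0.08752566953265281}
```

View pics/top0.png

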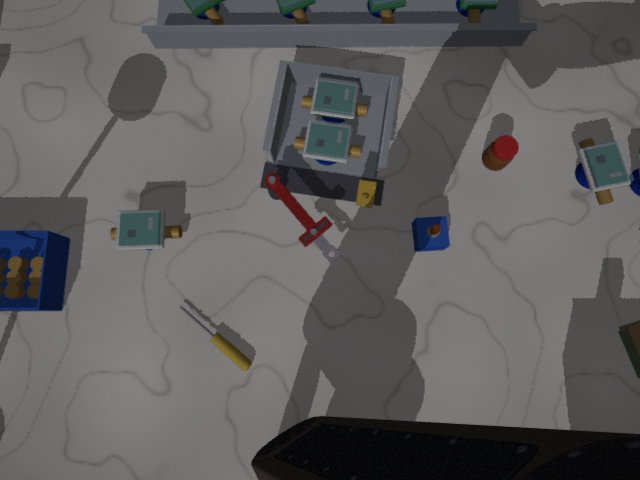

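View pics/scene0.png

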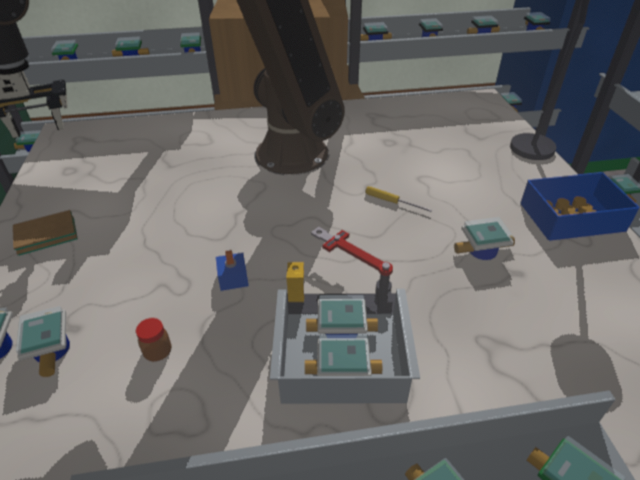

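The top picture shows the hinge near (272,180), yoke (366,197), bar end (315,231), eye (332,254) and pin (434,230). The jar (500,153), screwdriver (220,340) and spare meter (140,230) are well clear. I'll enlarge it to get finer pixels.

```bash
cat > h.py <<'E'
import numpy as np, cv2
from plant import ctrl
def top(u,v,z,name="top"):
    c=ctrl.camera_params(name);M=c["cam_to_world"]
    d=M[:3,:3]@np.array([(u-c["cx"])/c["fx"],-(v-c["cy"])/c["fy"],-1]);o=M[:3,3]
    return o+d*(z-o[2])/d[2]
def proj(p,name="top"):
    c=ctrl.camera_params(name);M=c["cam_to_world"]
    q=M[:3,:3].T@(np.array(p)-M[:3,3])
    return c["cx"]-c["fx"]*q[0]/q[2], c["cy"]+c["fy"]*q[1]/q[2]
E
python3 - <<'E'
from h import *
im=cv2.imread("pics/top0.png")[160:270,255:455]
cv2.imwrite("pics/crop0.png",cv2.convertScaleAbs(cv2.resize(im,None,fx=4,fy=4,interpolation=cv2.INTER_CUBIC),alpha=1.5))
for n,u,v,z in(("hinge",272,180,.086),("yoke",366,197,.085),("eye",332,254,.074),("grip",434,230,.133)):print(n,top(u,v,z).round(4))
E
```

```text
hinge [0.6399 0.1409 0.086 ]
yoke [ 0.6024 -0.0569  0.085 ]
eye [0.4834 0.0144 0.074 ]
grip [ 0.521  -0.1839  0.133 ]
```

View pics/crop0.png

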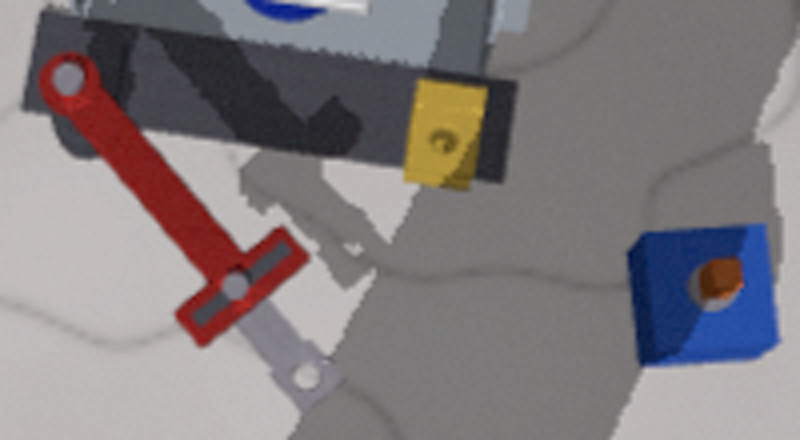

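```bash
cat >> h.py <<'E'
from scipy.spatial.transform import Rotation as R
def pose():
    o=ctrl.get_obs();return np.array(o["tool_pos"]),R.from_euler("xyz",o["orientation"],degrees=True).as_matrix(),o
def delta(p,yaw):
    "rows units to reach world p with tool straight down at yaw"
    t,A,o=pose();B=R.from_euler("xyz",[180,0,yaw],degrees=True).as_matrix()
    print("d",(A.T@(np.array(p)-t)*1000).round(1),"rot",R.from_matrix(A.T@B).as_rotvec(degrees=True).round(2))
def wrist_ray(u,v):
    t,A,o=pose();c=ctrl.camera_params("wrist");M=c["mount"]
    x,y=u-c["cx"],v-c["cy"];r=np.hypot(x,y);th=r/c["fx"]
    d=np.array([x/r*np.sin(th),-y/r*np.sin(th),-np.cos(th)])
    return t+A@M[:3,3],A@M[:3,:3]@d
def wr(u,v,z):
    o,d=wrist_ray(u,v);return o+d*(z-o[2])/d[2]
def wproj(p):
    t,A,o=pose();c=ctrl.camera_params("wrist");M=c["mount"]
    q=M[:3,:3].T@(A.T@(np.array(p)-t)-M[:3,3]);q=np.array([q[0],-q[1],-q[2]])
    n=np.hypot(q[0],q[1]);th=np.arctan2(n,q[2]);return (c["cx"]+c["fx"]*th*q[0]/n,c["cy"]+c["fx"]*th*q[1]/n)
E
python3 - <<'E'
from h import *
f=lambda x,y,z:top(255+x/4,160+y/4,z)
h,yk,e=f(69,76,.088),f(443,141,.085),f(307,376,.074);g=f(712,288,.055)
ch=(f(292,237,.086)+f(195,335,.086))/2   # crosshead mid
print(h,yk,e,g,ch,"d",np.linalg.norm((yk-h)[:2]),np.linalg.norm((e-h)[:2]),np.linalg.norm((ch-h)[:2]))
w=-(yk-h);print("rig yaw",np.degrees(np.arctan2(-w[0],w[1])))
for p in(ch,e):
    w=h-p;print("bar dir",np.degrees(np.arctan2(-w[0],w[1])))
delta([.53,-.08,.26],180)
E
```

```text
[0.6414327  0.14018625 0.088     ] [ 0.60624307 -0.05648858  0.085     ] [0.48341144 0.0148977  0.074     ] [ 0.53379499 -0.2005373   0.055     ] [0.52859867 0.04749045 0.086     ] d 0.199798145502966 0.2016629354553623 0.14602749779432714
rig yaw -10.144186580535186
bar dir -50.59609152245073
bar dir -51.59054853938704
d [-498.2  477.   -33.7] rot [ 0.09 -0.02 13.05]
```

Request:
{"op": "apply_moves", "data": {"deltas": [{"fingers":87,"delta_pos":[-36,34,-10],"angular":[0,0,2]},{"fingers":87,"delta_pos":[-71,68,-30],"angular":[0,0,4]},{"fingers":87,"delta_pos":[-107,102,-34],"angular":[0,0,6]},{"fingers":87,"delta_pos":[-142,136,-34],"angular":[0,0,8]},{"fingers":87,"delta_pos":[-178,170,-34],"angular":[0,0,10]},{"fingers":87,"delta_pos":[-214,204,-34],"angular":[0,0,12]},{"fingers":87,"delta_pos":[-249,238,-34],"angular":[0,0,13]},{"fingers":87,"delta_pos":[-284,272,-34],"angular":[0,0,13]},{"fingers":87,"delta_pos":[-320,306,-34],"angular":[0,0,13]},{"fingers":87,"delta_pos":[-355,340,-34],"angular":[0,0,13]}]}}

```text
clock: 1.1
tool_pos: [0.422, -0.2442, 0.2606]
orientation: [180.0, 0.0, -179.9]
force: [1.6, -0.4, 0.7]
opening: 0.0871
gripper_force: 0.0
```

```bash
python3 -c "
from h import *
delta([.53,-.08,.26],180);print(pose()[2]['clock'],pose()[2]['joint_pos'],pose()[2]['orientation'])"
```

```text
d [-108.1  164.1    0.7] rot [0.   0.02 0.06]
1.1 [-6.89535588e+00  1.29998896e+00 -1.90952946e+01 -4.59302868e-03
 -6.95877542e+01 -8.30471439e+01] [ 1.79997780e+02  1.73586658e-02 -1.79944101e+02]
```

Request:
{"op": "apply_moves", "data": {"deltas": [{"fingers":87,"delta_pos":[-27,40,0],"angular":[0,0,0]},{"fingers":60,"delta_pos":[-54,80,0],"angular":[0,0,0]},{"fingers":30,"delta_pos":[-81,122,0],"angular":[0,0,0]},{"fingers":0,"delta_pos":[-108,164,0],"angular":[0,0,0]},{"fingers":0,"delta_pos":[-108,164,0],"angular":[0,0,0]},{"fingers":0,"delta_pos":[-108,164,0],"angular":[0,0,0]}]}}

```text
clock: 1.7
tool_pos: [0.5294, -0.0809, 0.2598]
orientation: [-180.0, -0.1, -179.8]
force: [-0.8, -0.1, 0.5]
opening: 0.0528
gripper_force: 0.0
```

Run:
```python
from h import *
t,A,o=pose();im=ctrl.snapshot("wrist")[:,:,::-1]
print(t,o["orientation"],o["opening"])
for p in([.6414,.1402,.088],[.6062,-.0565,.085],[.4834,.0149,.074],[.5338,-.2005,.055]):print(np.round(wproj(p),1))
cv2.imwrite("pics/w1.png",cv2.convertScaleAbs(im,alpha=1.5))
```

```text
[ 0.52940816 -0.08085567  0.25979056] [-1.79992433e+02 -9.25224264e-02 -1.79813484e+02] 0.05282469188422182
[516.4 310.5]
[346.5 286.2]
[422.9 162.6]
[207.2 208.8]
```

View pics/w1.png

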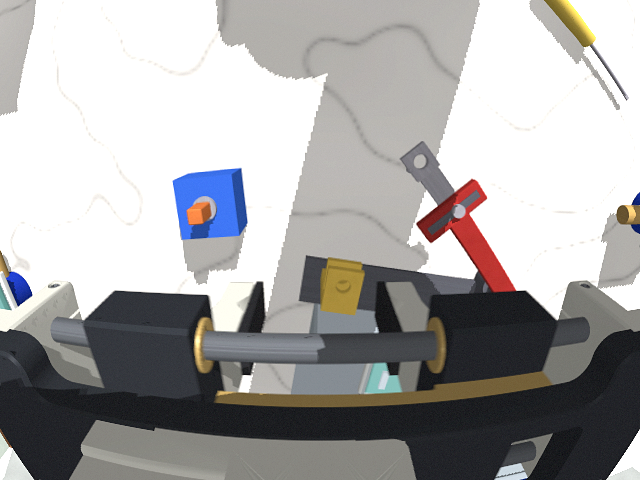

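Wrist picture: yoke hole (343,286), eye hole (419,161), pin grip (201,211) with collar (204,208). All three sit about 3 px left of the predictions from the top camera, so the two cameras agree to about 3 mm. Next is the pre-push pose.

```bash
cat >> h.py <<'E'
H=np.array([.6414,.1412]);RY=-10.15
def rig2w(x,y):
    a=np.radians(RY);return H+np.array([[np.cos(a),-np.sin(a)],[np.sin(a),np.cos(a)]])@(np.array([x,y-100])/1000)
def push(g,cl=0,b=12):
    s,c=np.sin(g),np.cos(g);k=12+9.5*c+b*s+cl
    return rig2w(-105*s-c*k,100-105*c+s*k)
E
python3 - <<'E'
from h import *
for z in(.26,.072):delta([*push(.706,20),z],169.85)
p0=push(.706,20);a=np.radians(RY)
for g,cl in((.706,20),(.706,10),(.706,3),(.66,0),(.6,0),(.5,0),(.4,0),(.3,0),(.2,0),(.15,0),(.1,0),(0,0)):
    d=(push(g,cl)-p0)*1000;print(g,round(-(np.cos(a)*d[0]+np.sin(a)*d[1]),1),round(-np.sin(a)*d[0]+np.cos(a)*d[1],1))
E
```

```text
d [ -1.8 192.6  -0. ] rot [-1.000e-02 -7.000e-02  1.026e+01]
d [ -2.  192.7 188. ] rot [-1.000e-02 -7.000e-02  1.026e+01]
0.706 -0.0 0.0
0.706 -7.6 -6.5
0.706 -12.9 -11.0
0.66 -18.3 -17.1
0.6 -22.6 -22.2
0.5 -30.7 -30.2
0.4 -39.6 -37.4
0.3 -49.3 -43.6
0.2 -59.8 -48.8
0.15 -65.3 -51.0
0.1 -70.9 -52.8
0 -82.4 -55.6
```

Request:
{"op": "apply_moves", "data": {"deltas": [{"fingers":0,"delta_pos":[0,45,0],"angular":[0,0,5]},{"fingers":0,"delta_pos":[0,90,0],"angular":[0,0,10.2]},{"fingers":0,"delta_pos":[0,135,20],"angular":[0,0,10.2]},{"fingers":0,"delta_pos":[-2,180,50],"angular":[0,0,10.2]},{"fingers":0,"delta_pos":[-2,193,85],"angular":[0,0,10.2]},{"fingers":0,"delta_pos":[-2,193,120],"angular":[0,0,10.2]},{"fingers":0,"delta_pos":[-2,193,150],"angular":[0,0,10.2]},{"fingers":0,"delta_pos":[-2,193,175],"angular":[0,0,10.2]},{"fingers":0,"delta_pos":[-2,193,188],"angular":[0,0,10.2]},{"fingers":0,"delta_pos":[-2,193,188],"angular":[0,0,10.2]}]}}

```text
clock: 2.75
tool_pos: [0.5297, 0.1089, 0.0708]
orientation: [-179.9, -0.2, 169.7]
force: [0.2, -1.5, 0.1]
opening: 0.0007
gripper_force: 0.0
```

Request:
{"op": "apply_moves", "data": {"deltas": [{"fingers":0,"delta_pos":[-3,-2.5,0],"angular":[0,0,0]},{"fingers":0,"delta_pos":[-6,-5,0],"angular":[0,0,0]},{"fingers":0,"delta_pos":[-9,-7.5,0],"angular":[0,0,0]},{"fingers":0,"delta_pos":[-12,-10,0],"angular":[0,0,0]},{"fingers":0,"delta_pos":[-15,-13,0],"angular":[0,0,0]},{"fingers":0,"delta_pos":[-18,-17,0],"angular":[0,0,0]},{"fingers":0,"delta_pos":[-20.5,-20,0],"angular":[0,0,0]},{"fingers":0,"delta_pos":[-23,-22.5,0],"angular":[0,0,0]}]}}

```text
clock: 3.55
tool_pos: [0.5501, 0.0847, 0.0726]
orientation: [180.0, 0.0, 169.9]
force: [-0.8, 3.5, 1.6]
opening: 0.0006
gripper_force: 1.5
```

Request:
{"op": "apply_moves", "data": {"deltas": [{"fingers":0,"delta_pos":[-4,-4,0],"angular":[0,0,0]},{"fingers":0,"delta_pos":[-7.7,-7.8,0],"angular":[0,0,0]},{"fingers":0,"delta_pos":[-12,-11.5,0],"angular":[0,0,0]},{"fingers":0,"delta_pos":[-16.5,-15,0],"angular":[0,0,0]},{"fingers":0,"delta_pos":[-21.3,-18.2,0],"angular":[0,0,0]},{"fingers":0,"delta_pos":[-26.3,-21.2,0],"angular":[0,0,0]}]}}

```text
clock: 4.15
tool_pos: [0.572, 0.0588, 0.0724]
orientation: [-180.0, -0.0, 169.8]
force: [-1.4, 3.9, 0.7]
opening: 0.0002
gripper_force: 1.5
```

Run:
```python
from h import *
t,A,o=pose();print(t,A.T@o["force"],o["force"])
cv2.imwrite("pics/t2.png",cv2.convertScaleAbs(cv2.resize(ctrl.snapshot("top")[160:270,255:455,::-1],None,fx=4,fy=4,interpolation=cv2.INTER_CUBIC),alpha=1.5))
```

```text
[0.57201399 0.05875129 0.07239067] [ 2.10792568  3.59082086 -0.74065891] [-1.44113438  3.90643782  0.74080764]
```

View pics/t2.png

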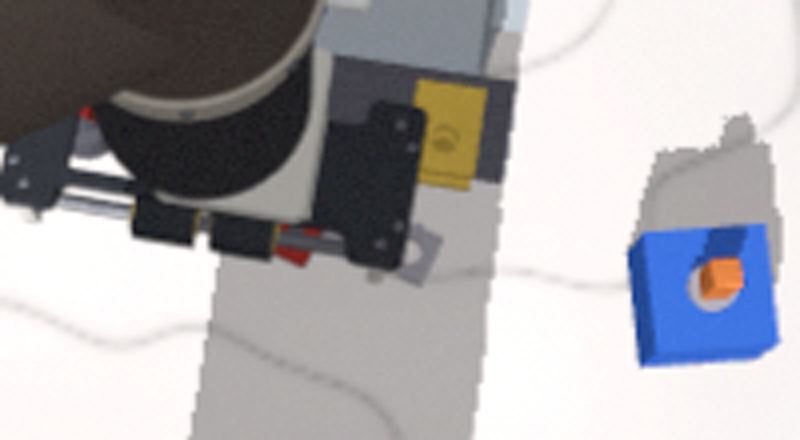

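The bar is following the tool: the eye in the crop is at about (418,250), roughly 0.29 rad from home. I'll continue at the same speed and then creep.

Request:
{"op": "apply_moves", "data": {"deltas": [{"fingers":0,"delta_pos":[-3.5,-1.8,0],"angular":[0,0,0]},{"fingers":0,"delta_pos":[-7,-3.6,0],"angular":[0,0,0]},{"fingers":0,"delta_pos":[-10.5,-5.2,0],"angular":[0,0,0]},{"fingers":0,"delta_pos":[-13,-6.3,0],"angular":[0,0,0]},{"fingers":0,"delta_pos":[-15,-7.1,0],"angular":[0,0,0]}]}}

```text
clock: 4.7
tool_pos: [0.5856, 0.0494, 0.0725]
orientation: [-180.0, -0.0, 169.8]
force: [-1.6, 3.2, -0.6]
opening: -0.0001
gripper_force: 1.3
```

Request:
{"op": "apply_moves", "data": {"deltas": [{"fingers":0,"delta_pos":[-1,-0.4,0],"angular":[0,0,0]},{"fingers":0,"delta_pos":[-2,-0.7,0],"angular":[0,0,0]},{"fingers":0,"delta_pos":[-3,-1,0],"angular":[0,0,0]},{"fingers":0,"delta_pos":[-4,-1.4,0],"angular":[0,0,0]}]}}

```text
clock: 5.1
tool_pos: [0.5892, 0.0475, 0.0725]
orientation: [-180.0, -0.0, 169.9]
force: [-2.6, 1.9, -1.2]
opening: 0.0002
gripper_force: 1.2
```

Request:
{"op": "apply_moves", "data": {"deltas": [{"fingers":0,"delta_pos":[-0.7,-0.2,0],"angular":[0,0,0]},{"fingers":0,"delta_pos":[-1.4,-0.4,0],"angular":[0,0,0]},{"fingers":0,"delta_pos":[-2,-0.6,0],"angular":[0,0,0]}]}}

```text
clock: 5.4
tool_pos: [0.591, 0.0465, 0.0726]
orientation: [-180.0, -0.0, 169.9]
force: [-1.4, 3.0, 0.3]
opening: 0.0006
gripper_force: 1.2
```

Request:
{"op": "apply_moves", "data": {"deltas": [{"fingers":0,"delta_pos":[-0.7,-0.2,0],"angular":[0,0,0]},{"fingers":0,"delta_pos":[-1.4,-0.4,0],"angular":[0,0,0]},{"fingers":0,"delta_pos":[-2,-0.5,0],"angular":[0,0,0]}]}}

```text
clock: 5.7
tool_pos: [0.593, 0.0457, 0.0726]
orientation: [180.0, -0.0, 169.8]
force: [-2.2, 1.7, 0.7]
opening: 0.0006
gripper_force: 1.2
```

Request:
{"op": "apply_moves", "data": {"deltas": [{"fingers":0,"delta_pos":[-0.7,-0.2,0],"angular":[0,0,0]},{"fingers":0,"delta_pos":[-1.4,-0.4,0],"angular":[0,0,0]},{"fingers":0,"delta_pos":[-2,-0.5,0],"angular":[0,0,0]}]}}

```text
clock: 6.0
tool_pos: [0.5948, 0.0449, 0.0726]
orientation: [180.0, -0.0, 169.9]
force: [-1.7, 2.9, 0.4]
opening: 0.0009
gripper_force: 1.2
```

Request:
{"op": "apply_moves", "data": {"deltas": [{"fingers":0,"delta_pos":[-0.5,-0.1,0],"angular":[0,0,0]},{"fingers":0,"delta_pos":[-1,-0.2,0],"angular":[0,0,0]},{"fingers":0,"delta_pos":[-1,-0.2,0],"angular":[0,0,0]}]}}

```text
clock: 6.3
tool_pos: [0.5958, 0.0444, 0.0726]
orientation: [-180.0, 0.0, 169.9]
force: [-1.3, 1.9, 0.3]
opening: 0.0002
gripper_force: 0.9
```

Request:
{"op": "apply_moves", "data": {"deltas": [{"fingers":0,"delta_pos":[-0.5,-0.1,0],"angular":[0,0,0]},{"fingers":0,"delta_pos":[-1,-0.2,0],"angular":[0,0,0]},{"fingers":0,"delta_pos":[-1,-0.2,0],"angular":[0,0,0]}]}}

```text
clock: 6.6
tool_pos: [0.5968, 0.0441, 0.0726]
orientation: [-180.0, 0.0, 169.8]
force: [-2.4, 2.0, 0.0]
opening: 0.0007
gripper_force: 1.0
```

Request:
{"op": "apply_moves", "data": {"deltas": [{"fingers":0,"delta_pos":[-0.5,-0.1,0],"angular":[0,0,0]},{"fingers":0,"delta_pos":[-1,-0.2,0],"angular":[0,0,0]},{"fingers":0,"delta_pos":[-1,-0.2,0],"angular":[0,0,0]}]}}

```text
clock: 6.9
tool_pos: [0.5977, 0.0437, 0.0725]
orientation: [-180.0, 0.0, 169.8]
force: [-1.6, 1.9, 0.0]
opening: 0.0005
gripper_force: 1.0
```

Request:
{"op": "apply_moves", "data": {"deltas": [{"fingers":0,"delta_pos":[-0.5,-0.1,0],"angular":[0,0,0]},{"fingers":0,"delta_pos":[-1,-0.2,0],"angular":[0,0,0]},{"fingers":0,"delta_pos":[-1,-0.2,0],"angular":[0,0,0]}]}}

```text
clock: 7.2
tool_pos: [0.5986, 0.0434, 0.0725]
orientation: [-180.0, -0.0, 169.9]
force: [-1.2, 3.1, -0.2]
opening: 0.0006
gripper_force: 1.2
```

Run:
```python
from h import *
t,A,o=pose();print(t,A.T@o["force"])
a=np.radians(RY);d=(t[:2]-H)*1000;print("rig",np.cos(a)*d[0]+np.sin(a)*d[1],100-np.sin(a)*d[0]+np.cos(a)*d[1])
```

```text
[0.59861688 0.04336874 0.07254979] [1.76319133 2.81699829 0.24174556]
rig -24.87316029768896 -3.8396693743158323
```

Request:
{"op": "apply_moves", "data": {"deltas": [{"fingers":0,"delta_pos":[-0.5,0,0],"angular":[0,0,0]},{"fingers":0,"delta_pos":[-1,-0.1,0],"angular":[0,0,0]},{"fingers":0,"delta_pos":[-1,-0.1,0],"angular":[0,0,0]}]}}

```text
clock: 7.5
tool_pos: [0.5995, 0.0431, 0.0725]
orientation: [-180.0, -0.0, 169.9]
force: [-3.4, 1.7, 1.5]
opening: 0.0006
gripper_force: 1.5
```

Request:
{"op": "apply_moves", "data": {"deltas": [{"fingers":0,"delta_pos":[-0.5,0,0],"angular":[0,0,0]},{"fingers":0,"delta_pos":[-1,-0.1,0],"angular":[0,0,0]},{"fingers":0,"delta_pos":[-1,-0.1,0],"angular":[0,0,0]}]}}

```text
clock: 7.8
tool_pos: [0.6005, 0.0428, 0.0725]
orientation: [-180.0, -0.0, 169.9]
force: [-1.9, 2.0, 1.1]
opening: 0.0006
gripper_force: 1.5
```

Request:
{"op": "apply_moves", "data": {"deltas": [{"fingers":0,"delta_pos":[-0.5,0,0],"angular":[0,0,0]},{"fingers":0,"delta_pos":[-1,-0.1,0],"angular":[0,0,0]},{"fingers":0,"delta_pos":[-1,-0.1,0],"angular":[0,0,0]}]}}

```text
clock: 8.1
tool_pos: [0.6015, 0.0425, 0.0725]
orientation: [-180.0, -0.0, 169.8]
force: [-2.6, 1.0, 0.8]
opening: 0.0008
gripper_force: 1.5
```

Request:
{"op": "apply_moves", "data": {"deltas": [{"fingers":0,"delta_pos":[-0.5,0,0],"angular":[0,0,0]},{"fingers":0,"delta_pos":[-1,0,0],"angular":[0,0,0]},{"fingers":0,"delta_pos":[-1,0,0],"angular":[0,0,0]}]}}

```text
clock: 8.4
tool_pos: [0.602, 0.0424, 0.0725]
orientation: [-180.0, -0.1, 169.8]
force: [-5.0, 3.0, 3.0]
opening: 0.0003
gripper_force: 2.6
```

Run:
```python
from h import *
t,A,o=pose();print(t,A.T@o["force"])
im=np.vstack([cv2.resize(ctrl.snapshot("top")[170:245,315:415,::-1],(800,600),interpolation=cv2.INTER_CUBIC)])
cv2.imwrite("pics/t3.png",cv2.convertScaleAbs(im,alpha=1.3))
```

```text
[0.60198045 0.04236628 0.07251148] [ 5.44710952  2.02225686 -2.97208718]
```

View pics/t3.png

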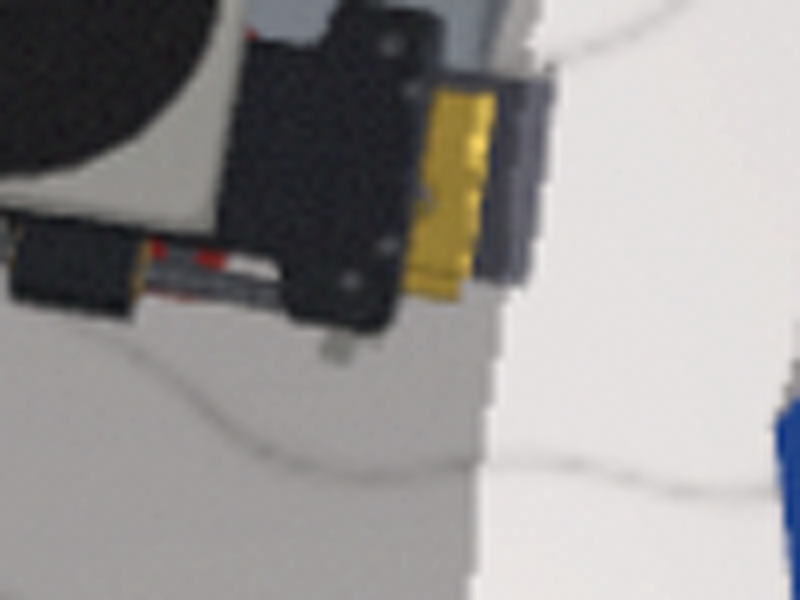

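The eye is out of sight under the yoke, and the force jumped to 5.4 N with the tool stalling, so this is the stop (g≈0, as the eye offset predicted). A little more creep to about 8 N.

Request:
{"op": "apply_moves", "data": {"deltas": [{"fingers":0,"delta_pos":[-0.2,0,0],"angular":[0,0,0]},{"fingers":0,"delta_pos":[-0.4,0,0],"angular":[0,0,0]},{"fingers":0,"delta_pos":[-0.4,0,0],"angular":[0,0,0]}]}}

```text
clock: 8.75
tool_pos: [0.602, 0.0423, 0.0725]
orientation: [-180.0, -0.1, 169.8]
force: [-6.6, 2.9, 3.6]
opening: 0.0005
gripper_force: 3.4
```

Request:
{"op": "apply_moves", "data": {"deltas": [{"fingers":0,"delta_pos":[2,0,0],"angular":[0,0,0]},{"fingers":0,"delta_pos":[12,0,0],"angular":[0,0,0]},{"fingers":0,"delta_pos":[32,0,0],"angular":[0,0,0]},{"fingers":0,"delta_pos":[52,-5,-30],"angular":[0,0,0]},{"fingers":30,"delta_pos":[62,-30,-70],"angular":[0,0,0]},{"fingers":60,"delta_pos":[62,-65,-100],"angular":[0,0,-4]},{"fingers":60,"delta_pos":[62,-110,-110],"angular":[0,0,-8]},{"fingers":60,"delta_pos":[62,-150,-110],"angular":[0,0,-12]},{"fingers":60,"delta_pos":[62,-190,-110],"angular":[0,0,-15]}]}}

```text
clock: 9.65
tool_pos: [0.5081, -0.1351, 0.1837]
orientation: [-180.0, 0.2, -175.0]
force: [1.1, -0.2, -0.1]
opening: 0.0348
gripper_force: 0.0
```

```bash
python3 -c "
from h import *
print(pose()[2]['orientation'],pose()[0]);delta([.533,-.201,.17],-175)"
```

```text
[-1.79980895e+02  1.72957000e-01 -1.74963012e+02] [ 0.50810537 -0.13514401  0.18368952]
d [-19.  -67.8  13.8] rot [-0.02  0.17  0.04]
```

Request:
{"op": "apply_moves", "data": {"deltas": [{"fingers":60,"delta_pos":[-10,-30,0],"angular":[0,0,0]},{"fingers":60,"delta_pos":[-19,-60,5],"angular":[0,0,0]},{"fingers":60,"delta_pos":[-19,-68,14],"angular":[0,0.15,0]},{"fingers":60,"delta_pos":[-19,-68,14],"angular":[0,0.15,0]},{"fingers":60,"delta_pos":[-19,-68,14],"angular":[0,0.15,0]}]}}

```text
clock: 10.15
tool_pos: [0.5325, -0.1996, 0.1683]
orientation: [180.0, -0.2, -175.2]
force: [-0.6, 0.2, -0.8]
opening: 0.0598
gripper_force: 0.0
```

Run:
```python
from h import *
t,A,o=pose();im=ctrl.snapshot("wrist")[:,:,::-1];cv2.imwrite("pics/w4raw.png",im)
print(t,o["orientation"],o["opening"])
for p in([.6062,-.0565,.085],[.533,-.2015,.087],[.533,-.2015,.055]):print(np.round(wproj(p),1))
cv2.imwrite("pics/w4.png",cv2.convertScaleAbs(cv2.resize(im[180:480,160:560],(800,600),interpolation=cv2.INTER_CUBIC),alpha=1.2))
```

```text
[ 0.53249905 -0.19963423  0.1682786 ] [ 179.99737826   -0.18867854 -175.17211759] 0.059781729234229725
[483.4 338.6]
[318.7 244.7]
[318.8 230.9]
```

View pics/w4.png

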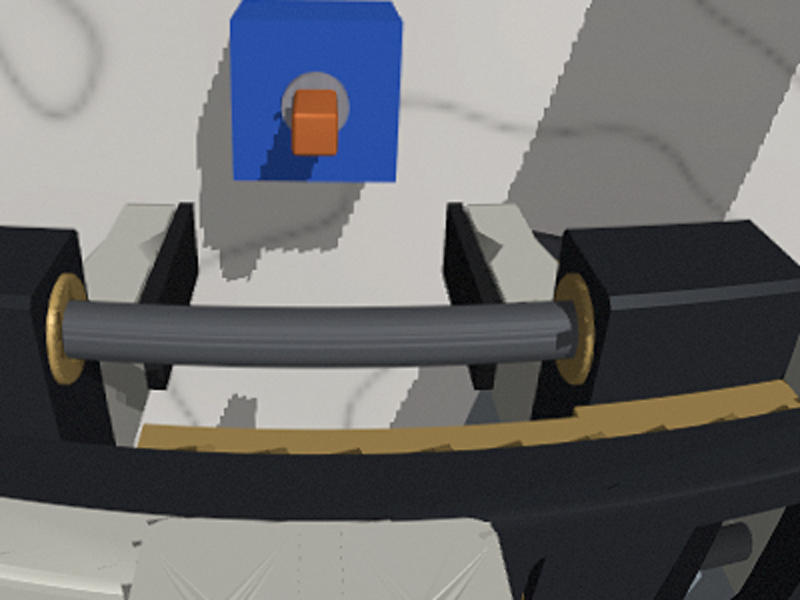

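The crop shows the pin grip's top face centred near (315,134), raw (317.5,247), and the collar at (315,105), raw (317.5,232.5). Its sides are square to the image. Both are within 2 mm of the prediction.

Run:
```python
from h import *
a=wr(317.5,247,.087);b=wr(317.5,232.5,.055);print(a,b)
p=(a+b)/2
for z in(.12,.060):delta([p[0],p[1],z],-175.2)
```

```text
[ 0.53477812 -0.20216043  0.087     ] [ 0.5344005  -0.20238419  0.055     ]
d [-1.7 -3.1 48.7] rot [-0.01 -0.15  0.08]
d [ -1.8  -3.1 108.7] rot [-0.01 -0.15  0.08]
```

Request:
{"op": "apply_moves", "data": {"deltas": [{"fingers":50,"delta_pos":[-1.8,-3,20],"angular":[0,-0.15,0]},{"fingers":50,"delta_pos":[-1.8,-3,50],"angular":[0,-0.15,0]},{"fingers":50,"delta_pos":[-1.8,-3,80],"angular":[0,-0.15,0]},{"fingers":50,"delta_pos":[-1.8,-3,100],"angular":[0,-0.15,0]},{"fingers":50,"delta_pos":[-1.8,-3,108],"angular":[0,-0.15,0]},{"fingers":50,"delta_pos":[-1.8,-3,108],"angular":[0,-0.15,0]},{"fingers":30,"delta_pos":[-1.8,-3,108],"angular":[0,-0.15,0]},{"fingers":22,"delta_pos":[-1.8,-3,108],"angular":[0,-0.15,0]}]}}

```text
clock: 11.0
tool_pos: [0.5359, -0.2027, 0.0621]
orientation: [-180.0, 0.1, -175.1]
force: [-0.4, 0.5, 1.1]
opening: 0.0392
gripper_force: 0.0
```

Request:
{"op": "apply_moves", "data": {"deltas": [{"fingers":19,"delta_pos":[0,0,0],"angular":[0,0,0]},{"fingers":17,"delta_pos":[0,0,0],"angular":[0,0,0]},{"fingers":16,"delta_pos":[0,0,0],"angular":[0,0,0]},{"fingers":14,"delta_pos":[0,0,0],"angular":[0,0,0]},{"fingers":12,"delta_pos":[0,0,0],"angular":[0,0,0]},{"fingers":10,"delta_pos":[0,0,0],"angular":[0,0,0]}]}}

```text
clock: 11.6
tool_pos: [0.5349, -0.2027, 0.0608]
orientation: [-180.0, 0.0, -175.1]
force: [-0.9, 2.8, 5.1]
opening: 0.016
gripper_force: 30.0
```

Request:
{"op": "apply_moves", "data": {"deltas": [{"fingers":10,"delta_pos":[0,0,-5],"angular":[0,0,0]},{"fingers":10,"delta_pos":[0,0,-15],"angular":[0,0,0]},{"fingers":10,"delta_pos":[0,0,-35],"angular":[0,0,0]},{"fingers":10,"delta_pos":[0,0,-60],"angular":[0,0,0]},{"fingers":10,"delta_pos":[0,0,-85],"angular":[0,0,0]},{"fingers":10,"delta_pos":[0,0,-100],"angular":[0,0,0]},{"fingers":10,"delta_pos":[0,0,-110],"angular":[0,0,0]}]}}

```text
clock: 12.3
tool_pos: [0.5352, -0.203, 0.1726]
orientation: [-180.0, 0.1, -175.2]
force: [0.3, 0.9, -0.0]
opening: 0.016
gripper_force: 30.0
```

Run:
```python
import h;from h import *
o=ctrl.get_obs();print(o["force"],o["gripper_force"],o["opening"])
save=h.pose
h.pose=lambda:(np.array([.52940816,-.08085567,.25979056]),R.from_euler("xyz",[-179.992,-.0925,-179.813],degrees=True).as_matrix(),None)
y=wr(343,286.3,.085);c=wr(204,208,.055);print("w1",y,c,y-c)
h.pose=save
for p in(np.array([.5349,-.2027])+(y-c)[:2],np.array([.5349,-.2027])+[.0724,.144]):delta([*p,.165],-175.1)
```

```text
[ 0.33187395  0.8810961  -0.04465733] 29.999833703041077 0.015960662658573332
w1 [ 0.60636794 -0.0589342   0.085     ] [ 0.53321149 -0.20286252  0.055     ] [0.07315646 0.14392831 0.03      ]
d [-84.7 137.5   7.7] rot [-0.03  0.12 -0.05]
d [-84.  137.7   7.7] rot [-0.03  0.12 -0.05]
```

Request:
{"op": "apply_moves", "data": {"deltas": [{"fingers":10,"delta_pos":[-20,32,0],"angular":[0,0,0]},{"fingers":10,"delta_pos":[-42,68,0],"angular":[0,0,0]},{"fingers":10,"delta_pos":[-63,103,0],"angular":[0,0,0]},{"fingers":10,"delta_pos":[-78,128,5],"angular":[0,0,0]},{"fingers":10,"delta_pos":[-84.5,137.5,10],"angular":[0,0,0]},{"fingers":10,"delta_pos":[-84.5,137.5,17],"angular":[0,0,0]},{"fingers":10,"delta_pos":[-84.5,137.5,17],"angular":[0,0,0]},{"fingers":10,"delta_pos":[-84.5,137.5,17],"angular":[0,0,0]}]}}

```text
clock: 13.1
tool_pos: [0.6067, -0.0597, 0.1533]
orientation: [-180.0, -0.1, -175.2]
force: [0.4, 0.3, -0.0]
opening: 0.0157
gripper_force: 30.0
```

Run:
```python
from h import *
t,A,o=pose();im=ctrl.snapshot("wrist")[:,:,::-1]
print(t,o["orientation"])
T=lambda z:t+A@[0,0,z]
for n,p in(("yoke",[.6077,-.0587,.085]),("pinbot",T(.0568)),("collar bottom",T(.0108))):print(n,np.round(wproj(p),1))
cv2.imwrite("pics/w5.png",cv2.convertScaleAbs(cv2.resize(im[180:330,220:420],(800,600),interpolation=cv2.INTER_CUBIC),alpha=1.2))
```

```text
[ 0.60665436 -0.05965708  0.15327865] [-1.79986900e+02 -6.35452933e-02 -1.75199172e+02]
yoke [323.4 252.2]
pinbot [322.2 256.9]
collar bottom [322.7 289.8]
```

View pics/w5.png

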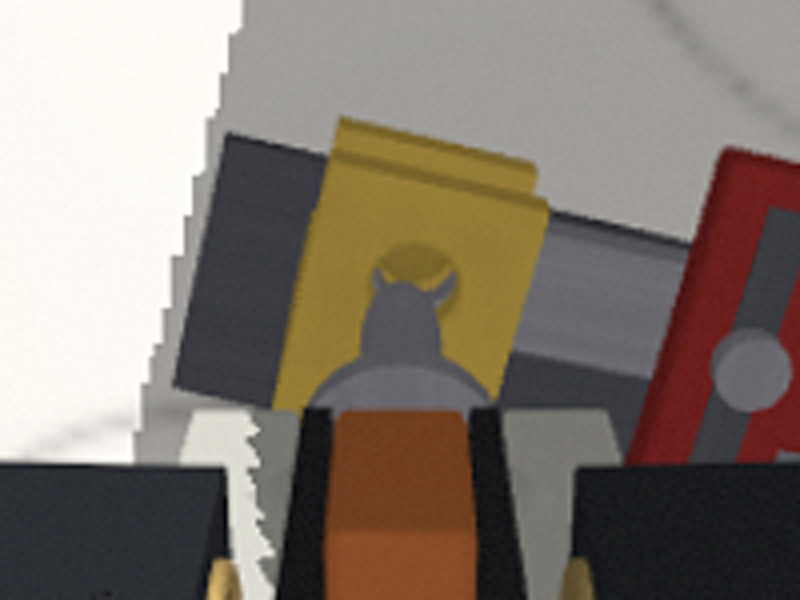

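The crop shows the hole centred near (414,286) and the pin's tapered tip near (403,312 for its end-face centre). After allowing for height, the pin needs about +1.6 mm in tool y and nothing in x. The bar lies closed beside the yoke.

Request:
{"op": "apply_moves", "data": {"deltas": [{"fingers":10,"delta_pos":[0,1.6,0],"angular":[0,0,0]},{"fingers":10,"delta_pos":[0,1.6,3],"angular":[0,0,0]},{"fingers":10,"delta_pos":[0,1.6,6],"angular":[0,0,0]},{"fingers":10,"delta_pos":[0,1.6,8.5],"angular":[0,0,0]},{"fingers":10,"delta_pos":[0,1.6,8.5],"angular":[0,0,0]},{"fingers":10,"delta_pos":[0,1.6,8.5],"angular":[0,0,0]}]}}

```text
clock: 13.75
tool_pos: [0.6072, -0.057, 0.1449]
orientation: [-180.0, -0.0, -175.1]
force: [-0.1, -0.1, -1.2]
opening: 0.0157
gripper_force: 30.0
```

Run:
```python
from h import *
t,A,o=pose();im=ctrl.snapshot("wrist")[:,:,::-1]
print(t,o["orientation"],o["force"])
cv2.imwrite("pics/w6.png",cv2.convertScaleAbs(cv2.resize(im[210:285,270:370],(800,600),interpolation=cv2.INTER_CUBIC),alpha=1.4))
```

```text
[ 0.60721655 -0.05704977  0.14491799] [-1.79996822e+02 -1.45029741e-02 -1.75147813e+02] [-0.07636265 -0.05479594 -1.16073227]
```

View pics/w6.png

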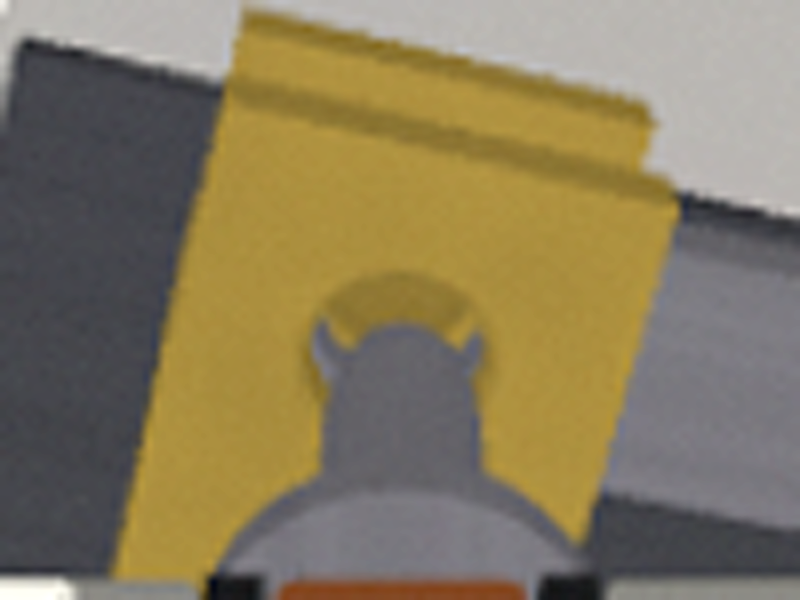

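The tip (centre 404) is centred on the hole (centre 400) to 0.3 mm. Fore and aft, it is about 0.4 mm deep. I'll lower slowly, watching the force.

Request:
{"op": "apply_moves", "data": {"deltas": [{"fingers":10,"delta_pos":[0.4,-0.3,1],"angular":[0,0,0]},{"fingers":10,"delta_pos":[0.4,-0.3,2.5],"angular":[0,0,0]},{"fingers":10,"delta_pos":[0.4,-0.3,4],"angular":[0,0,0]},{"fingers":10,"delta_pos":[0.4,-0.3,5.5],"angular":[0,0,0]},{"fingers":10,"delta_pos":[0.4,-0.3,5.5],"angular":[0,0,0]}]}}

```text
clock: 14.3
tool_pos: [0.6067, -0.0574, 0.1392]
orientation: [180.0, -0.0, -175.2]
force: [0.3, -0.2, -0.9]
opening: 0.016
gripper_force: 30.0
```

Request:
{"op": "apply_moves", "data": {"deltas": [{"fingers":10,"delta_pos":[0,0,1.5],"angular":[0,0,0]},{"fingers":10,"delta_pos":[0,0,3],"angular":[0,0,0]},{"fingers":10,"delta_pos":[0,0,4.5],"angular":[0,0,0]},{"fingers":10,"delta_pos":[0,0,4.5],"angular":[0,0,0]}]}}

```text
clock: 14.7
tool_pos: [0.6067, -0.0574, 0.1348]
orientation: [180.0, -0.0, -175.2]
force: [-0.4, -0.4, -2.1]
opening: 0.0159
gripper_force: 30.0
```

Request:
{"op": "apply_moves", "data": {"deltas": [{"fingers":10,"delta_pos":[0,0,1],"angular":[0,0,0]},{"fingers":10,"delta_pos":[0,0,2],"angular":[0,0,0]},{"fingers":10,"delta_pos":[0,0,3],"angular":[0,0,0]},{"fingers":10,"delta_pos":[0,0,4],"angular":[0,0,0]}]}}

```text
clock: 15.1
tool_pos: [0.6069, -0.0574, 0.131]
orientation: [180.0, 0.0, -175.1]
force: [-0.1, 0.3, -1.4]
opening: 0.0158
gripper_force: 30.0
```

Request:
{"op": "apply_moves", "data": {"deltas": [{"fingers":10,"delta_pos":[0,0,1],"angular":[0,0,0]},{"fingers":10,"delta_pos":[0,0,2],"angular":[0,0,0]},{"fingers":10,"delta_pos":[0,0,3],"angular":[0,0,0]}]}}

```text
clock: 15.4
tool_pos: [0.6069, -0.0574, 0.128]
orientation: [-180.0, -0.0, -175.1]
force: [-0.2, -0.5, -1.4]
opening: 0.0158
gripper_force: 30.0
```

Request:
{"op": "apply_moves", "data": {"deltas": [{"fingers":10,"delta_pos":[0,0,1],"angular":[0,0,0]},{"fingers":10,"delta_pos":[0,0,2],"angular":[0,0,0]},{"fingers":10,"delta_pos":[0,0,3],"angular":[0,0,0]}]}}

```text
clock: 15.7
tool_pos: [0.6069, -0.0574, 0.125]
orientation: [180.0, 0.0, -175.1]
force: [-1.1, 0.3, -1.7]
opening: 0.0158
gripper_force: 30.0
```

Request:
{"op": "apply_moves", "data": {"deltas": [{"fingers":10,"delta_pos":[0,0,1],"angular":[0,0,0]},{"fingers":10,"delta_pos":[0,0,2],"angular":[0,0,0]},{"fingers":10,"delta_pos":[0,0,3],"angular":[0,0,0]},{"fingers":10,"delta_pos":[0,0,4],"angular":[0,0,0]}]}}

```text
clock: 16.1
tool_pos: [0.6069, -0.0574, 0.121]
orientation: [-180.0, -0.0, -175.1]
force: [-0.7, 0.5, -1.1]
opening: 0.0158
gripper_force: 30.0
```

Request:
{"op": "apply_moves", "data": {"deltas": [{"fingers":10,"delta_pos":[0,0,1],"angular":[0,0,0]},{"fingers":10,"delta_pos":[0,0,2],"angular":[0,0,0]},{"fingers":10,"delta_pos":[0,0,3],"angular":[0,0,0]},{"fingers":10,"delta_pos":[0,0,4],"angular":[0,0,0]}]}}

```text
clock: 16.5
tool_pos: [0.6069, -0.0574, 0.117]
orientation: [180.0, 0.0, -175.2]
force: [0.0, -0.4, -1.3]
opening: 0.0157
gripper_force: 30.0
```

Request:
{"op": "apply_moves", "data": {"deltas": [{"fingers":10,"delta_pos":[0,0,1],"angular":[0,0,0]},{"fingers":10,"delta_pos":[0,0,2],"angular":[0,0,0]},{"fingers":10,"delta_pos":[0,0,3],"angular":[0,0,0]},{"fingers":10,"delta_pos":[0,0,4],"angular":[0,0,0]},{"fingers":10,"delta_pos":[0,0,5],"angular":[0,0,0]}]}}

```text
clock: 17.0
tool_pos: [0.6069, -0.0574, 0.112]
orientation: [180.0, 0.0, -175.1]
force: [0.3, 0.6, -0.1]
opening: 0.0154
gripper_force: 30.0
```

Through the lower ear. Continuing to about TCP z 0.097, then softly to the seat near 0.096.

Request:
{"op": "apply_moves", "data": {"deltas": [{"fingers":10,"delta_pos":[0,0,1.5],"angular":[0,0,0]},{"fingers":10,"delta_pos":[0,0,3],"angular":[0,0,0]},{"fingers":10,"delta_pos":[0,0,4.5],"angular":[0,0,0]},{"fingers":10,"delta_pos":[0,0,6],"angular":[0,0,0]},{"fingers":10,"delta_pos":[0,0,7.5],"angular":[0,0,0]},{"fingers":10,"delta_pos":[0,0,9],"angular":[0,0,0]},{"fingers":10,"delta_pos":[0,0,10.5],"angular":[0,0,0]}]}}

```text
clock: 17.7
tool_pos: [0.6069, -0.0574, 0.1014]
orientation: [-180.0, 0.0, -175.1]
force: [-0.6, 0.2, -1.7]
opening: 0.0157
gripper_force: 30.0
```

Request:
{"op": "apply_moves", "data": {"deltas": [{"fingers":10,"delta_pos":[0,0,1],"angular":[0,0,0]},{"fingers":10,"delta_pos":[0,0,2],"angular":[0,0,0]},{"fingers":10,"delta_pos":[0,0,2.5],"angular":[0,0,0]}]}}

```text
clock: 18.0
tool_pos: [0.6068, -0.0574, 0.099]
orientation: [-180.0, -0.0, -175.1]
force: [0.1, -0.6, -0.6]
opening: 0.0156
gripper_force: 30.0
```

Request:
{"op": "apply_moves", "data": {"deltas": [{"fingers":10,"delta_pos":[0,0,0.5],"angular":[0,0,0]},{"fingers":10,"delta_pos":[0,0,1],"angular":[0,0,0]},{"fingers":10,"delta_pos":[0,0,1],"angular":[0,0,0]}]}}

```text
clock: 18.3
tool_pos: [0.6068, -0.0574, 0.098]
orientation: [180.0, -0.0, -175.1]
force: [-0.2, 0.5, -0.3]
opening: 0.0158
gripper_force: 30.0
```

Request:
{"op": "apply_moves", "data": {"deltas": [{"fingers":10,"delta_pos":[0,0,0.5],"angular":[0,0,0]},{"fingers":10,"delta_pos":[0,0,1],"angular":[0,0,0]},{"fingers":10,"delta_pos":[0,0,1],"angular":[0,0,0]}]}}

```text
clock: 18.6
tool_pos: [0.6068, -0.0574, 0.097]
orientation: [180.0, -0.0, -175.1]
force: [0.6, -1.3, -1.7]
opening: 0.0155
gripper_force: 30.0
```

Request:
{"op": "apply_moves", "data": {"deltas": [{"fingers":10,"delta_pos":[0,0,0.4],"angular":[0,0,0]},{"fingers":10,"delta_pos":[0,0,0.8],"angular":[0,0,0]},{"fingers":10,"delta_pos":[0,0,0.8],"angular":[0,0,0]}]}}

```text
clock: 18.9
tool_pos: [0.6069, -0.0574, 0.0962]
orientation: [180.0, -0.0, -175.1]
force: [-1.0, 0.7, -1.8]
opening: 0.0155
gripper_force: 30.0
```

Seat is within about 1 mm. Now I'll release and lift clear.

Request:
{"op": "apply_moves", "data": {"deltas": [{"fingers":18,"delta_pos":[0,0,0],"angular":[0,0,0]},{"fingers":24,"delta_pos":[0,0,0],"angular":[0,0,0]},{"fingers":36,"delta_pos":[0,0,0],"angular":[0,0,0]},{"fingers":44,"delta_pos":[0,0,0],"angular":[0,0,0]},{"fingers":44,"delta_pos":[0,0,0],"angular":[0,0,0]},{"fingers":44,"delta_pos":[0,0,-10],"angular":[0,0,0]},{"fingers":44,"delta_pos":[0,0,-30],"angular":[0,0,0]},{"fingers":44,"delta_pos":[0,0,-60],"angular":[0,0,0]},{"fingers":44,"delta_pos":[0,0,-90],"angular":[0,0,0]},{"fingers":44,"delta_pos":[0,0,-90],"angular":[0,0,0]}]}}

```text
clock: 19.9
tool_pos: [0.6095, -0.0574, 0.1919]
orientation: [-180.0, 0.5, -175.1]
force: [0.4, -0.5, 0.5]
opening: 0.0442
gripper_force: 0.0
```

Run:
```python
from h import *
t,A,o=pose();im=ctrl.snapshot("wrist")[:,:,::-1]
print(t,o["force"],o["opening"])
for z in(.122,.09,.085):print(z,np.round(wproj([.6069,-.0574,z]),1))
cv2.imwrite("pics/w7.png",cv2.convertScaleAbs(cv2.resize(im[150:330,220:460],(800,600),interpolation=cv2.INTER_CUBIC),alpha=1.3))
```

```text
[ 0.60954998 -0.05738206  0.19193041] [ 0.35162661 -0.46622131  0.5472024 ] 0.04417074956502855
0.122 [321.9 248.9]
0.09 [321.7 233.6]
0.085 [321.6 231.5]
```

View pics/w7.png

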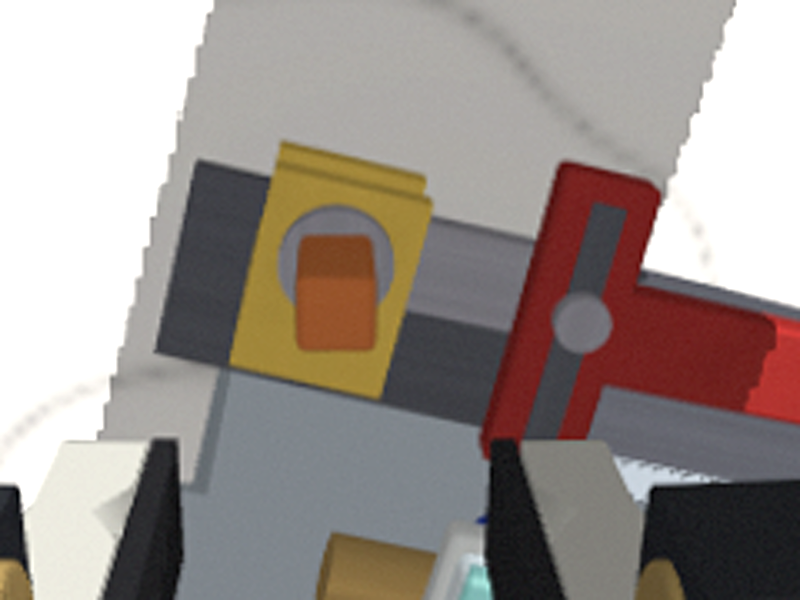

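The picture shows the collar (337,255) flat on the yellow ear, the grip upright (337,313), the bar closed and the gripper clear. Handing in.

```bash
python3 -c "
from plant import ctrl
print(ctrl.close_job())"
```

```text
the job is handed in; nothing more can be done
None
```

I closed the gate bar until its eye met the yoke stop (pushing with about 7 N), put the clevis pin down through both ears and the eye, and let go. In the last picture its collar sits on the upper ear. I handed the job in at about 20 s, but no verdict was returned, so I don't know whether it passed.

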